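# Clamp a card stack in the screw press

### The job

Lay the stack of cards in the small blue screw press and ease it between the guides until it sits square and fully home against the back stop under the pad. Then wind the crank clockwise until the pad meets the cards and snug it down by feel, so that the stack is held firmly but not crushed. Leave the other things on the bench alone.

Things in the scene. Friction and masses are not known exactly. Their poses are not given: they have to be found in the camera images.
- cards_center (a point): Centre of the loose stack of white cards, 57 x 91 x 19 mm (along its x, y, z; z up), 0.15 kg; the point is 9 mm above its underside (about half-way up). It starts flat on the bench, right of the press. Grip it from above across its 57 mm side.
- card_stack: The same stack of cards; origin at the centre of its underside, long side along its y axis.
- press: Blue screw press bolted to the bench. Origin on the bench below the spindle axis, z up; its throat opens to its -x, roughly facing the robot. Bed: plate 12 mm thick, x -150 to +55 mm, y -60 to +60. Column from x = +21 mm back; an arm over the bed (69 to 91 mm above the bench) ends in a boss of 18 mm radius round the spindle. The crank starts within 80 deg of the press +x.
- mouth (a point): Point on the bed's surface (12 mm above the bench), same axes as the press, on its centre line 66 mm in front (-x) of the spindle axis. Here starts the flared mouth (82 mm wide) of two low guides (tops 22 mm above the bench); from 21 mm farther in their inner faces run parallel, 63 mm apart, to the back stop. The bed in front of this point is open: lay the cards there lengthwise, then slide them in along +x.
- home (a point): Point fixed to the press (same axes) where the centre of the card stack comes to lie when fully home with its long side along the press x axis: 25.5 mm in front (-x) of the spindle axis, 21 mm above the bench.
- back_stop: Small aluminium stop across the bed, 12 mm high; front face at x = +20 mm of the press axes. Origin and axes as the press. Ramming the cards into it with more than 30 N bruises them.
- spindle: Spindle with a black rubber pad (36 mm diameter) screwed on its foot. Origin on the axis at the crank hub's underside, z up. The pad's flat face is 74 mm below it, give or take 3.5 mm, since the foot is set anew each time: feel for the touch. It all goes down 20 mm per clockwise turn. Past touch the force rises about 50 N per mm. Snug is 20 to 75 N; over 100 N crushes the cards. The screw stays put when let go.
- crank (a joint): Crank angle, rad, growing clockwise seen from above (tightening). At angle q the knob stands at (45 cos q, -45 sin q) mm of the press axes. The pad starts 7 to 24 mm above the cards' top. Turning freely takes about 7 N sideways at the knob (friction 0.3 N m); each 10 N of pad force adds 0.7 N. Snug is thus about 1.5 to 5 N more than free running: aim for about 2.8 N more.
- knob_grip (a point): Centre of the black upright crank knob, a cylinder 18 mm in diameter and 41 mm high, 45 mm from the spindle axis. It spins on its pin, so it can be held from above and led round without turning the wrist. The point is half-way up, about 0.155 m above the bench at crank 0; arm and hub stay 18 mm or more below it.
- rubber_stamp: Wooden rubber stamp 27 x 52 x 77 mm, bystander; origin at its underside.
- ink_pad: Grey ink pad 65 x 99 x 19 mm, bystander; origin at its underside.
- label_roll: White label roll, 66 mm diameter, 60 mm high, bystander; origin at its underside.
- tape_measure: Yellow tape measure 68 x 71 x 35 mm, bystander; origin at its underside.
- kraft_box: Small kraft box 50 x 66 x 46 mm, bystander; origin at its underside.
Things that resemble listed ones, but are neither listed nor needed, are in the scene too. What is shaped like the card_stack but pink or purple is not meant.

How it is judged:
By the outcome, as a careful person would: the job done as asked, in the order asked, and still so for the second after the job is handed in, with the robot touching nothing.
It also fails if it takes over 72 s, if anything falls off the work surface, if the arm or the gripper's body presses on something with over 40 N, if the wrist force passes 120 N, or if a joint passes its speed limit or range.

### The arm

A 6-joint arm with a two-finger parallel gripper is mounted at the origin on a cart in front of the work surface, level with it; the furniture and walls round the work are solid. World frame = base frame: x ahead of the robot, y to its left, z up, the work surface at z = 0. Lengths are in m, angles in rad, forces in N, time in s.
With the tool pointing down it reaches from about 0.35 to 0.85 m from the base axis. Payload 8.1 kg.
Tool frame: the origin (TCP) lies at the very end of the fingers, on their centre line; the grasp point (between the pads) lies robot.tcp_to_grasp behind it (robot.tcp_to_grasp is the distance from the TCP to the grasp point, in m); z points along the fingers, y is the line along which they close (so a half turn about z gives the same grasp; the last joint's range is limited). The gripper opens to 93 mm and grips with 3 to 60 N. Pads are 15 mm wide; open, the fingers measure 128 mm over their backs; the gripper's body (75 mm by 188 mm) begins 65 mm behind the grasp point.
Start: joints at [-1.344, 0.13, 1.488, -0, 1.523, -0.085], TCP at [0.184, -0.571, 0.219] pointing down, gripper open.
Joint ranges: [-2.96, 2.96], [-0.89, 2.26], [0.02, 2.5], [-1.34, 4.48], [0, 2.73], [-2.66, 2.66]. Speed limits (rad/s): [2.39, 2.39, 2.79, 3.14, 3.14, 3.14].

### API

Orientations are given as a rotation vector (axis times angle).
In Python, from plant import robot gives the robot as it stands. The module is installed in compiled form; this text tells all that it offers.
- The arm moves only by the shell command python3 -m pendant 'ROWS' [FORCE]. ROWS is JSON, a list that holds one entry, the list of rows, each a list of 5 numbers: the opening, from 0 (shut) to 1 (fully open), then the shift along the tool's x, y, z in cm, then the turn about the tool's z in degrees. In form: [[[fingers, x, y, z, roll], ...]]. A call has 1 to 8 rows; each row shifts and turns the commanded pose from where the row before left it, along the tool's axes as they then stand; what a row does not reach is not made up. A row lasts 1/10 s, in which the tool goes at most 50 mm and 8.59 degrees, less where a joint would pass 70% of its speed; a pose out of reach is approached as far as the arm can. A call is refused whole if a number of a shift passes 5 or a number of a turn 8.59, either way. A call with a gripper value outside its range is refused whole. The fingers move at their own pace and stop on an object; FORCE is the grip in N (left out, the last holds). Time passes only in rows, so rows that do not move let the fingers close. It gives the time, the measured TCP pose, the force, the opening and the grip force at its end, in the units of the state.
- robot.read_state(): the state, without advancing time (a new reading comes with each control period).
- robot.read_camera(name): name is "side" or "top" or "wrist"; returns a dict with "img" (420x560x3 uint8, blue, green, red), "K" (3x3 intrinsics, pixels), "pose" (4x4, takes a point from camera to world coordinates). Camera axes: x right, y up, looking along -z (the intrinsics and any distortion apply to the point x, -y, -z); pixel columns grow to the right and rows downward; lengths in m; the calibration is good to about 2 mm. A picture is of the moment at which its call begins. There is no depth.
- robot.close_job(): hands the job in; it is judged then, once.
The state is a dict: "t": time; "q": joint angles; "dq": joint speeds; "joint_torque": joint torques, N m; "tool_pos": TCP position; "orientation": TCP orientation; "force": force on the tool from outside, world axes, zero at the start; "wrist_torque": the same for the moment, N m; "opening": finger opening in m; "gripper_force": force on a finger pad.
Only numpy, scipy, OpenCV 4.12 (cv2) and the standard library are available. Lean on these libraries where they do the work, as an engineer would, in place of code of your own. Each camera call takes 0.05 s, during which the arm holds its last target. There are 200 camera calls.

## Working session

There is one attempt and no reset: what is moved stays moved. The work goes in short steps, Python scripts to look and compute and a shell command to move; the robot and the scene stay as the last step left them, time stands still between calls to the robot, and variables do not carry over. Pictures are saved under pics/ and viewed, at most 12 in all, crops included, and the job is handed in when it is done.

```bash
mkdir -p pics; python3 - <<'E'
from plant import robot
import cv2
for n in("top","side"):
    c=robot.read_camera(n); cv2.imwrite(f"pics/{n}0.png",c["img"]); print(n,c["K"].tolist(),c["pose"].round(4).tolist(), [k for k in c])
s=robot.read_state(); print(s, robot.tcp_to_grasp)
E
```

```text
top [[466.2687457050258, 0.0, 274.0335836337134], [0.0, 466.2687457050258, 205.02674675485088], [0.0, 0.0, 1.0]] [[-0.0149, 0.9806, -0.1954, 0.3378], [-0.9998, -0.0165, -0.0064, -0.0452], [-0.0095, 0.1953, 0.9807, 1.4123], [0.0, 0.0, 0.0, 1.0]] ['img', 'K', 'pose']
side [[489.84941545268, 0.0, 277.26300846172705], [0.0, 489.84941545268, 210.78038031198068], [0.0, 0.0, 1.0]] [[-0.9959, 0.0599, -0.0682, 0.484], [-0.0891, -0.4984, 0.8624, 1.3103], [0.0177, 0.8649, 0.5017, 0.9004], [0.0, 0.0, 0.0, 1.0]] ['img', 'K', 'pose']
{'t': 0.1, 'q': array([-1.34437885e+00,  1.31106543e-01,  1.48916346e+00,  1.16383420e-05,
        1.52303040e+00, -8.54207667e-02]), 'dq': array([ 0.00183056, -0.00055695, -0.00102744,  0.00083879, -0.00039334,
       -0.00068604]), 'joint_torque': array([ 1.17835851e-03, -5.61342359e+01, -4.93096519e+01,  7.70876929e-02,
        2.92221206e-02, -5.52129973e-05]), 'tool_pos': array([ 0.1839807 , -0.57054551,  0.21768368]), 'orientation': array([-3.10179917e+00, -4.87586527e-01,  1.70649370e-04]), 'force': array([-0.40594203,  0.03212122, -0.67552666]), 'wrist_torque': array([-0.02900661, -0.01540612,  0.01907652]), 'gripper_force': 0.0, 'opening': 0.09327151410337786} 0.0188
```

View pics/top0.png

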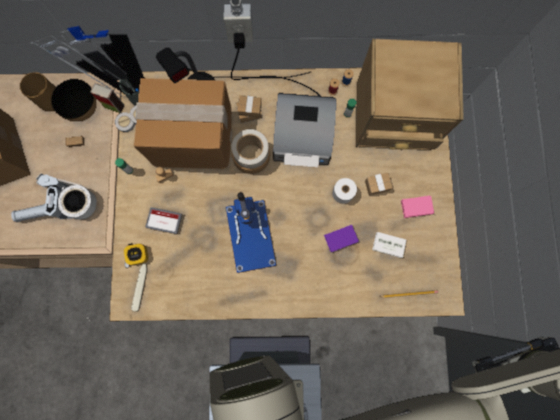

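View pics/side0.png

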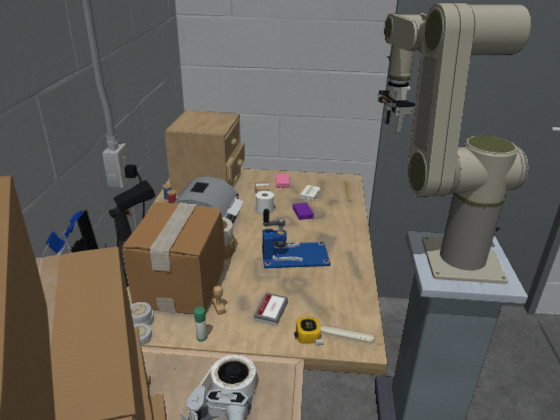

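The top view shows the white cards at about (390,244), the purple decoy at (342,239), and the press at about (250,237) with the knob near (241,197). I'll enlarge both areas.

```bash
cat > h.py <<'E'
import numpy as np, cv2
from plant import robot
from scipy.spatial.transform import Rotation as R
def ray(c,uv,z):
    K,P=c["K"],c["pose"]; d=np.linalg.inv(K)@[uv[0],uv[1],1]; d=P[:3,:3]@[d[0],-d[1],-d[2]]; o=P[:3,3]
    return o+d*(z-o[2])/d[2]
def proj(c,p):
    P=c["pose"]; q=P[:3,:3].T@(np.array(p)-P[:3,3]); u=c["K"]@[q[0],-q[1],-q[2]]; return u[:2]/u[2]
E
python3 - <<'E'
import cv2,numpy as np
i=cv2.imread("pics/top0.png")
a=cv2.resize(i[190:280,220:285],None,fx=6,fy=6,interpolation=cv2.INTER_CUBIC)
b=cv2.resize(i[200:290,365:425],None,fx=6,fy=6,interpolation=cv2.INTER_CUBIC)
cv2.imwrite("pics/c1.png",np.hstack([a,b]))
E
```

```text
(no output)
```

View pics/c1.png

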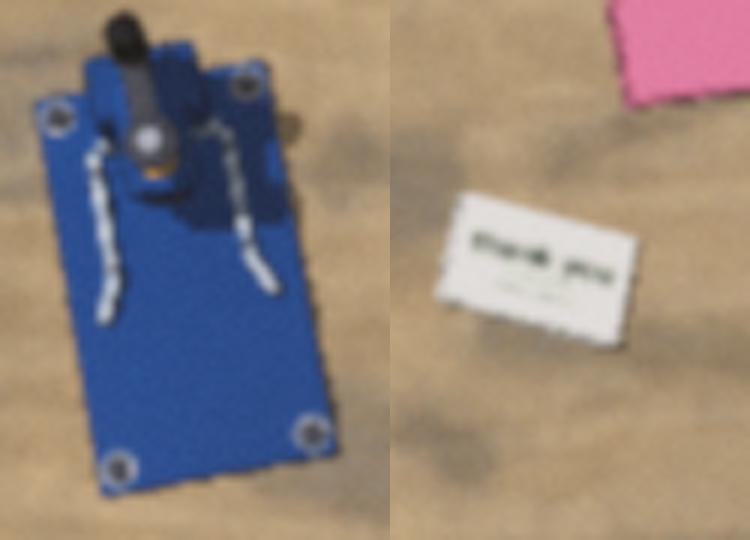

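The crop shows the bed corners at (102,496), (340,452), (268,62) and (38,102), the knob top at (123,37), and the card corners at (460,190), (637,236), (620,345) and (434,299).

```bash
python3 - <<'E'
from h import *
c=robot.read_camera("top")
f=lambda x,y,o:((x+.5)/6-.5+o[0],(y+.5)/6-.5+o[1])
B=np.array([ray(c,f(x,y,(220,190)),.012) for x,y in [(102,496),(340,452),(268,62),(38,102)]])
print(B.round(4).tolist()); L=np.linalg.norm
print("sizes",L(B[0]-B[1]),L(B[2]-B[3]),L(B[0]-B[3]),L(B[1]-B[2]))
# fit press pose: corners local FL(-150,60) FR(-150,-60) BR(55,-60) BL(55,60)
m=np.array([[-.15,.06],[-.15,-.06],[.055,-.06],[.055,.06]])
def fit(m,p):
    mc,pc=m.mean(0),p.mean(0); H=(m-mc).T@(p-pc); a=np.arctan2(H[0,1]-H[1,0],H[0,0]+H[1,1])
    r=np.array([[np.cos(a),-np.sin(a)],[np.sin(a),np.cos(a)]]); t=pc-r@mc; return a,t,(m@r.T+t-p)
a,t,e=fit(m,B[:,:2]); print("press",np.degrees(a),t,e.round(4).tolist())
k=ray(c,f(123,37,(220,190)),.175); r=np.array([[np.cos(a),-np.sin(a)],[np.sin(a),np.cos(a)]])
kl=r.T@(k[:2]-t); print("knob",k,kl,L(kl),"q",np.degrees(np.arctan2(-kl[1],kl[0])))
C=np.array([ray(c,f(x-390,y,(365,200)),.019) for x,y in [(460,190),(637,236),(620,345),(434,299)]])
print(C.round(4).tolist(),"sizes",L(C[0]-C[1]),L(C[1]-C[2]))
d=(C[0]-C[1])+(C[3]-C[2]);print("cards",C.mean(0),np.degrees(np.arctan2(d[1],d[0])))
print(robot.read_state()['tool_pos'],R.from_rotvec(robot.read_state()['orientation']).as_matrix().round(3).tolist())
E
```

```text
[[0.4145, 0.0786, 0.012], [0.4344, -0.0399, 0.012], [0.6333, -0.0062, 0.012], [0.6144, 0.1115, 0.012]]
sizes 0.12015382199207258 0.1191684609993781 0.20259092666316295 0.20174478236178742
press 9.434669059493677 [0.57099841 0.04376947] [[-0.0013, -0.0002], [-0.0015, -0.0001], [0.0018, -0.0002], [0.001, 0.0005]]
knob [0.61157777 0.05482947 0.175     ] [0.04184344 0.00425851] 0.04205957649694269 q -5.811124283592282
[[0.5299, -0.3422, 0.019], [0.5053, -0.429, 0.019], [0.4512, -0.4168, 0.019], [0.4754, -0.3261, 0.019]] sizes 0.0902442113643444 0.0554494128472122
cards [ 0.49044134 -0.37852569  0.019     ] 74.62511135730831
[ 0.18395963 -0.57062828  0.21781692] [[0.952, 0.307, -0.0], [0.307, -0.952, 0.001], [0.0, -0.001, -1.0]]
```

```bash
python3 -m pendant '[[[1,4.4,-1.1,0,0],[1,4.4,-1.1,0,0],[1,4.4,-1.1,0,0],[1,4.4,-1.1,0,0],[1,4.4,-1.1,0,0],[1,4.4,-1.1,0,0],[1,4.4,-1.1,0,0],[1,4.3,-1.2,0,0]]]'
python3 -m pendant '[[[1,0,0,1,-8.1],[1,0,0,2,-8.1],[1,0,0,2,-8.1],[1,0,0,2,-8.1],[1,0,0,2,-8.1],[1,0,0,2,-8.1],[1,0,0,2,-8.1],[1,0,0,0,0]]]'
python3 - <<'E'
from h import *
c=robot.read_camera("wrist"); cv2.imwrite("pics/w1.png",c["img"])
s=robot.read_state(); M=R.from_rotvec(s['orientation']).as_matrix(); print(M.round(3).tolist())
d=np.array([.4905,-.3785,.005])-s['tool_pos']; print("cm tool",100*M.T@d)
E
```

```text
t: 0.95
tool_pos: [0.4922, -0.3773, 0.2183]
orientation: [-3.103, -0.488, 0.001]
force: [0.3, -0.8, -0.0]
opening: 0.0932
gripper_force: 0.0
t: 1.75
tool_pos: [0.4887, -0.3768, 0.0846]
orientation: [-2.492, -1.902, 0.002]
force: [-0.1, 0.7, 0.2]
opening: 0.093
gripper_force: 0.0
[[0.269, 0.963, -0.003], [0.963, -0.269, 0.003], [0.002, -0.004, -1.0]]
cm tool [-0.08559564  0.14047799  8.16998809]
```

View pics/w1.png

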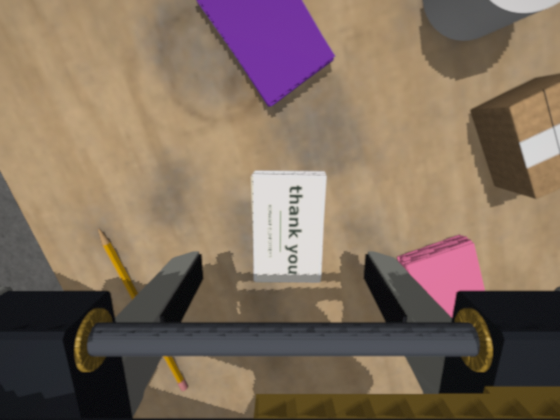

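The wrist view shows the cards square between the fingers at about (288,226), with the pink decoy clear of them. Next I lower and grip.

```bash
python3 -m pendant '[[[1,-0.1,0.1,3.5,0],[1,0,0,3.0,0],[1,0,0,1.5,0],[0.4,0,0,0.15,0],[0.4,0,0,0,0],[0.4,0,0,0,0],[0.4,0,0,0,0],[0.4,0,0,0,0]]]' 25
python3 -m pendant '[[[0.4,0,0,0,0],[0.4,0,0,0,0],[0.4,0,0,-2,0],[0.4,0,0,-4,0],[0.4,0,0,-3,0]]]'
python3 - <<'E'
from h import *
s=robot.read_state(); M=R.from_rotvec(s['orientation']).as_matrix(); print(np.degrees(np.arctan2(M[1,0],M[0,0])))
a=np.radians(9.43); t=np.array([.571,.0438])+np.array([[np.cos(a),-np.sin(a)],[np.sin(a),np.cos(a)]])@[-.107,0]
d=np.r_[t,.03]-s['tool_pos']; print(t,"cm tool",100*M.T@d)
E
```

```text
t: 2.6
tool_pos: [0.4922, -0.3805, 0.0085]
orientation: [2.498, 1.902, 0.0]
force: [-2.1, 0.4, 2.2]
opening: 0.0574
gripper_force: 0.8
t: 3.1
tool_pos: [0.4915, -0.3798, 0.0985]
orientation: [-2.5, -1.903, -0.0]
force: [1.4, -0.9, -0.1]
opening: 0.0568
gripper_force: 25.0
74.55716581092827
[0.46544594 0.02626885] cm tool [ 38.44458091 -13.31811826   6.85742676]
```

```bash
python3 -m pendant '[[[0.4,0,0,0,8.14],[0.4,0,0,0,8.14],[0.4,0,0,0,8.14],[0.4,0,0,0,8.14],[0.4,0,0,0,8.14],[0.4,0,0,0,8.14],[0.4,0,0,0,8.14],[0.4,0,0,0,8.14]]]'
python3 -m pendant '[[[0.4,0.5,-4.5,0,0],[0.4,0.5,-4.5,0,0],[0.4,0.5,-4.5,0,0],[0.4,0.5,-4.5,0,0],[0.4,0.5,-4.5,0,0],[0.4,0.5,-4.5,0,0],[0.4,0.5,-4.5,0,0],[0.4,0.5,-4.5,0,0]]]'
python3 -m pendant '[[[0.4,0,-4.5,0,0],[0.4,0,0,0,0],[0.4,0,0,0,0]]]'
cat > st.py <<'E'
from h import *
import sys
# local press coordinates of TCP
s=robot.read_state(); M=R.from_rotvec(s['orientation']).as_matrix()
a=np.radians(9.43); r=np.array([[np.cos(a),-np.sin(a)],[np.sin(a),np.cos(a)]])
p=r.T@(s['tool_pos'][:2]-[.571,.0438])
print("t",s['t'],"yaw",np.degrees(np.arctan2(M[1,0],M[0,0])).round(2),"loc mm",(p*1e3).round(1),"z",(s['tool_pos'][2]*1e3).round(1),"Floc",(r.T@s['force'][:2]).round(1),s['force'][2].round(1),"op",s['opening'].round(4))
E
python3 st.py
python3 - <<'E'
from h import *
c=robot.read_camera("wrist"); cv2.imwrite("pics/w2.png",c["img"])
E
```

```text
t: 3.9
tool_pos: [0.4914, -0.3797, 0.0968]
orientation: [-3.131, -0.249, 0.001]
force: [0.1, -1.6, -0.7]
opening: 0.0573
gripper_force: 25.0
t: 4.7
tool_pos: [0.4714, -0.0165, 0.0972]
orientation: [-3.131, -0.258, -0.0]
force: [1.7, 0.5, -1.4]
opening: 0.0571
gripper_force: 25.0
t: 5.0
tool_pos: [0.4643, 0.027, 0.0971]
orientation: [3.13, 0.263, 0.0]
force: [0.2, -1.2, -1.1]
opening: 0.0572
gripper_force: 25.0Traceback (most recent call last):
  File "st.py", line 7, in <module>
    print("t",s['t'],"yaw",np.degrees(np.arctan2(M[1,0],M[0,0])).round(2),"loc mm",(p*1e3).round(1),"z",(s['tool_pos'][2]*1e3).round(1),"Floc",(r.T@s['force'][:2]).round(1),s['force'][2].round(1),"op",s['opening'].round(4))
                                                                                                                                                                                                         ^^^^^^^^^^^^^^^^^^
AttributeError: 'float' object has no attribute 'round'
```

View pics/w2.png

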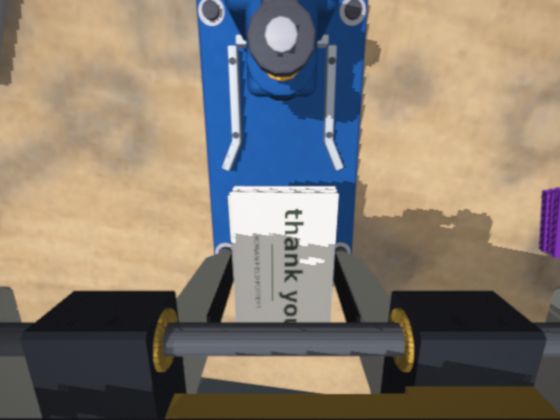

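The wrist view shows the cards centred (x≈284) on the guides (x≈283), parallel to them and just in front of the flare. Next I lay them down.

```bash
sed -i "s/s\['opening'\].round(4)/s['opening'],s['gripper_force']/" st.py; python3 st.py
python3 -m pendant '[[[0.4,0,0,3,0],[0.4,0,0,3,0],[0.4,0,0,1.5,0],[0.4,0,0,0.2,0],[0.4,0,0,0,0],[0.4,0,0,0.1,0],[0.4,0,0,0,0]]]'; python3 st.py
```

```text
t 5.05 yaw 9.51 loc mm [-1.079e+02 -1.000e-01] z 97.1 Floc [ 0.2 -0. ] -1.8 op 0.05669824197982684 24.99777227640152
t: 5.75
tool_pos: [0.465, 0.0256, 0.0196]
orientation: [3.131, 0.257, 0.001]
force: [0.8, -0.3, -1.7]
opening: 0.0568
gripper_force: 25.0
t 5.75 yaw 9.39 loc mm [-107.5   -0.6] z 19.6 Floc [ 0.7 -0.4] -1.7 op 0.05676476535450469 24.997710585594177
```

```bash

python3 -m pendant '[[[0.4,0,0,0.1,0],[0.4,0,0,0,0]]]'; python3 -m pendant '[[[0.4,0,0,0.1,0],[0.4,0,0,0,0]]]'; python3 st.py
```

```text
t: 5.95
tool_pos: [0.465, 0.026, 0.0186]
orientation: [3.131, 0.259, 0.001]
force: [0.2, -0.1, -0.6]
opening: 0.0572
gripper_force: 25.0
t: 6.15
tool_pos: [0.4651, 0.026, 0.0185]
orientation: [3.13, 0.259, 0.001]
force: [-5.5, -0.9, 10.9]
opening: 0.0568
gripper_force: 25.0
t 6.15 yaw 9.46 loc mm [-107.4   -0.2] z 18.5 Floc [-5.5  0. ] 10.9 op 0.0567737105809166 24.999772310256958
```

```bash

python3 -m pendant '[[[0.8,0,0,-0.1,0],[0.8,0,0,0,0],[0.8,0,0,-0.3,0],[0.8,-1.6,0,-0.3,0],[0.8,-1.7,0,0,0],[0.4,0,0,0,0],[0.4,0,0,0,0],[0.4,0,0,0,0]]]' 10
python3 -m pendant '[[[0.4,0,0,0,0],[0.4,0,0,0,0]]]' ; python3 st.py
```

```text
t: 6.95
tool_pos: [0.4329, 0.0208, 0.0245]
orientation: [3.131, 0.259, 0.002]
force: [-0.3, -0.2, 0.5]
opening: 0.057
gripper_force: 10.0
t: 7.15
tool_pos: [0.4328, 0.0208, 0.0245]
orientation: [3.131, 0.259, 0.001]
force: [2.0, -0.2, 1.9]
opening: 0.0569
gripper_force: 10.0
t 7.15 yaw 9.45 loc mm [-1.401e+02 -1.000e-01] z 24.5 Floc [ 2.  -0.5] 1.9 op 0.056883946247448906 10.000682920217514
```

```bash

python3 -m pendant '[[[0.4,1,0,0,0],[0.4,1,0,0,0],[0.4,1,0,0,0],[0.4,1,0,0,0],[0.4,0,0,0,0]]]' ; python3 st.py
python3 -m pendant '[[[0.4,1,0,0,0],[0.4,1,0,0,0],[0.4,0.7,0,0,0],[0.4,0.5,0,0,0],[0.4,0,0,0,0]]]' ; python3 st.py
```

```text
t: 7.65
tool_pos: [0.4727, 0.0275, 0.0242]
orientation: [3.131, 0.259, 0.001]
force: [0.2, -0.2, -1.1]
opening: 0.0569
gripper_force: 10.0
t 7.65 yaw 9.45 loc mm [-99.6  -0. ] z 24.2 Floc [ 0.2 -0.2] -1.1 op 0.05685007177995813 9.99958723783493
t: 8.15
tool_pos: [0.5035, 0.0327, 0.024]
orientation: [-3.131, -0.259, -0.0]
force: [0.3, -0.1, -1.6]
opening: 0.0568
gripper_force: 10.0
t 8.15 yaw 9.45 loc mm [-68.4   0.1] z 24.0 Floc [ 0.3 -0.2] -1.6 op 0.05677234004599474 9.999567121267319
```

```bash
python3 - <<'E'
from h import *
c=robot.read_camera("wrist"); cv2.imwrite("pics/w3.png",c["img"])
E
```

```text
(no output)
```

View pics/w3.png

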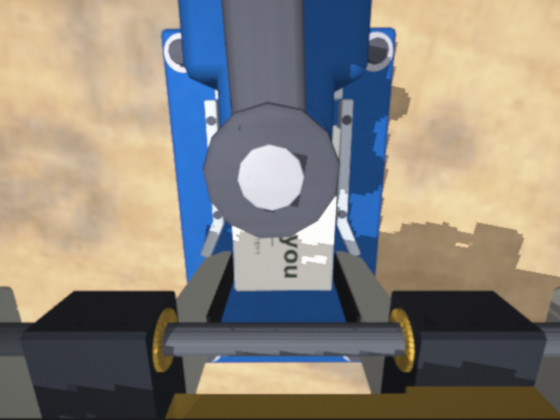

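The cards are straight in the guides, with their rear edge at row 290 and about 8–10 mm still to go. I creep on, watching the force.

```bash

python3 -m pendant '[[[0.4,0.2,0,0,0],[0.4,0.2,0,0,0],[0.4,0.2,0,0,0],[0.4,0,0,0,0]]]'>/dev/null ; python3 st.py
python3 -m pendant '[[[0.4,0.1,0,0,0],[0.4,0,0,0,0]]]' >/dev/null; python3 st.py
python3 -m pendant '[[[0.4,0.1,0,0,0],[0.4,0,0,0,0]]]' >/dev/null; python3 st.py
```

```text
t 8.6 yaw 9.44 loc mm [-62.7   0. ] z 24.2 Floc [-0.2 -0.9] -1.2 op 0.05681686783938504 9.999459385871887
t 8.8 yaw 9.45 loc mm [-61.8   0.1] z 24.1 Floc [0.8 0.2] -1.5 op 0.05669248656573265 9.999446868896484
t 9.0 yaw 9.44 loc mm [-60.8   0. ] z 24.2 Floc [0.3 0. ] -1.3 op 0.05691114278754464 9.999397695064545
```

```bash

for i in 1; do python3 -m pendant '[[[0.4,0.1,0,0,0],[0.4,0,0,0,0]]]' >/dev/null; python3 st.py
python3 -m pendant '[[[0.4,0.1,0,0,0],[0.4,0,0,0,0]]]' >/dev/null; python3 st.py; done
```

```text
t 9.2 yaw 9.45 loc mm [-59.8   0.1] z 24.2 Floc [ 0.3 -1.1] -1.7 op 0.05692370897212475 9.999566227197647
t 9.4 yaw 9.44 loc mm [-58.8   0. ] z 24.2 Floc [0.  0.6] -1.2 op 0.05697538687717867 9.999400824308395
```

```bash

python3 -m pendant '[[[0.4,0.1,0,0,0],[0.4,0,0,0,0]]]' >/dev/null; python3 st.py
python3 -m pendant '[[[0.4,0.05,0,0,0],[0.4,0,0,0,0]]]' >/dev/null; python3 st.py
python3 -m pendant '[[[0.4,0.05,0,0,0],[0.4,0,0,0,0]]]' >/dev/null; python3 st.py
```

```text
t 9.6 yaw 9.44 loc mm [-57.7   0. ] z 24.2 Floc [ 0.1 -0.3] -1.8 op 0.05697644919102541 9.999449104070663
t 9.8 yaw 9.45 loc mm [-57.3   0. ] z 24.2 Floc [0.5 0.8] -0.8 op 0.05699407438085929 9.999479055404663
t 10.0 yaw 9.44 loc mm [-56.8   0.1] z 24.1 Floc [0.9 0.2] -0.1 op 0.056986526477604285 9.999406188726425
```

```bash

python3 -m pendant '[[[0.4,0.1,0,0,0],[0.4,0,0,0,0]]]' >/dev/null; python3 st.py
python3 -m pendant '[[[0.4,0.1,0,0,0],[0.4,0,0,0,0]]]' >/dev/null; python3 st.py
```

```text
t 10.2 yaw 9.44 loc mm [-55.8   0. ] z 24.1 Floc [-0.2 -0.2] -1.6 op 0.05698999411539811 9.999402165412903
t 10.4 yaw 9.45 loc mm [-55.8   0. ] z 23.7 Floc [-5.5 -0.8] 0.3 op 0.05705540216837096 9.99855861067772
```

```bash

python3 -m pendant '[[[0.4,0.05,0,0,0],[0.4,0,0,0,0]]]' >/dev/null; python3 st.py
python3 -m pendant '[[[0.75,0,0,0,0],[0.75,0,0,0,0],[0.75,-1,0,0,0],[0.75,-1.5,0,0,0],[0.5,-2,0,0,0],[0.2,0,0,0.5,0],[0,0,0,0.2,0],[0,0,0,0,0]]]'
python3 -m pendant '[[[0,0,0,0,0],[0,0.6,0,0,0],[0,0.6,0,0,0],[0,0,0,0,0]]]';python3 st.py
```

```text
t 10.6 yaw 9.45 loc mm [-55.8   0. ] z 23.7 Floc [-7.3 -1.2] 2.5 op 0.05707664183899279 9.998672604560852
t: 11.4
tool_pos: [0.4734, 0.0276, 0.017]
orientation: [-3.131, -0.258, -0.001]
force: [-0.3, -0.3, 0.3]
opening: 0.0424
gripper_force: 0.0
t: 11.8
tool_pos: [0.4861, 0.0297, 0.0175]
orientation: [3.131, 0.259, 0.002]
force: [0.4, 0.1, 0.5]
opening: 0.0104
gripper_force: 0.0
t 11.8 yaw 9.45 loc mm [-86.   -0.1] z 17.5 Floc [0.4 0. ] 0.5 op 0.010407172247671336 0.0
```

```bash
python3 - <<'E'
from h import *
c=robot.read_camera("wrist"); cv2.imwrite("pics/w4.png",c["img"])
E
```

```text
(no output)
```

View pics/w4.png

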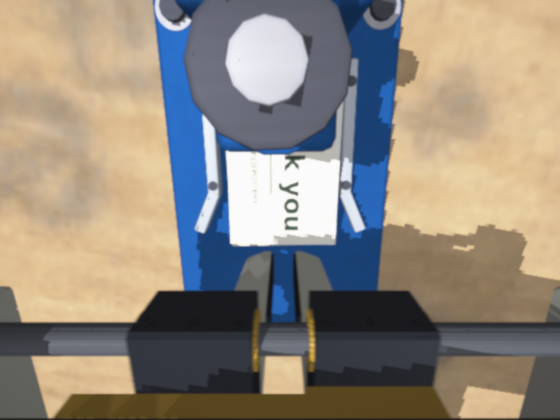

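The stack is between the guides and parallel to them, with its rear edge at row 245 and the closing fingers just behind it. I now push gently and feel for the stop.

```bash

python3 -m pendant '[[[0,0.2,0,0,0],[0,0.2,0,0,0],[0,0,0,0,0]]]' >/dev/null; python3 st.py
python3 -m pendant '[[[0,0.1,0,0,0],[0,0,0,0,0]]]' >/dev/null; python3 st.py
python3 -m pendant '[[[0,0.1,0,0,0],[0,0,0,0,0]]]' >/dev/null; python3 st.py
```

```text
t 12.15 yaw 9.44 loc mm [-83.2   0. ] z 17.2 Floc [-0.4  0. ] -0.5 op 0.0003135598497461331 0.0
t 12.35 yaw 9.44 loc mm [-82.4   0. ] z 17.1 Floc [ 0.5 -0.7] -0.7 op 0.0005435353450994741 0.0
t 12.55 yaw 9.45 loc mm [-81.3   0. ] z 17.2 Floc [0.1 0. ] 0.5 op 0.0002411805714026752 0.0
```

```bash

python3 -m pendant '[[[0,0.1,0,0,0],[0,0,0,0,0]]]' >/dev/null; python3 st.py
python3 -m pendant '[[[0,0.1,0,0,0],[0,0,0,0,0]]]' >/dev/null; python3 st.py
python3 -m pendant '[[[0,0.1,0,0,0],[0,0,0,0,0]]]' >/dev/null; python3 st.py
python3 -m pendant '[[[0,0.1,0,0,0],[0,0,0,0,0]]]' >/dev/null; python3 st.py
```

```text
t 12.75 yaw 9.45 loc mm [-80.3   0. ] z 17.2 Floc [-1.3 -0.1] -0.2 op 0.0006227697173097273 0.0
t 12.95 yaw 9.45 loc mm [-79.3   0.1] z 17.2 Floc [-0.   0.2] -0.4 op 0.00044712239869992517 0.0
t 13.15 yaw 9.45 loc mm [-78.3   0. ] z 17.2 Floc [-0.5  0.3] 0.6 op 0.0005676132548201426 0.0
t 13.35 yaw 9.45 loc mm [-77.9   0.1] z 17.0 Floc [-3.8 -0.4] 4.0 op 0.0005245619594831981 2.03901506960392
```

```bash

python3 -m pendant '[[[0,0.1,0,0,0],[0,0,0,0,0]]]' >/dev/null; python3 st.py
python3 -m pendant '[[[0,-1,0,0,0],[0,-2,0,0,0],[0,-3,0,-2,0],[0.3,0,0,-5,0],[0.5,0,0,-5,0],[0.5,0,0,-5,0],[0.5,0,0,-3,0],[0.5,0,0,0,0]]]'
python3 st.py
python3 - <<'E'
from h import *
c=robot.read_camera("wrist"); cv2.imwrite("pics/w5.png",c["img"])
c=robot.read_camera("side"); print(proj(c,[.615,.051,.155]))
u=cv2.resize(c["img"][190:280,225:345],None,fx=5,fy=5,interpolation=cv2.INTER_CUBIC)
cv2.imwrite("pics/s5.png",u)
E
```

```text
t 13.55 yaw 9.45 loc mm [-77.9   0.1] z 16.9 Floc [-9.7  0.2] 7.9 op 0.0005663611344990132 4.578747823834419
t: 14.35
tool_pos: [0.4394, 0.0213, 0.223]
orientation: [3.129, 0.259, 0.017]
force: [0.6, -0.1, -0.1]
opening: 0.0359
gripper_force: 0.0
t 14.35 yaw 9.45 loc mm [-133.5   -0.6] z 223.0 Floc [ 0.6 -0.2] -0.1 op 0.035934516436723254 0.0
[266.7778229  213.85089478]
```

View pics/w5.png

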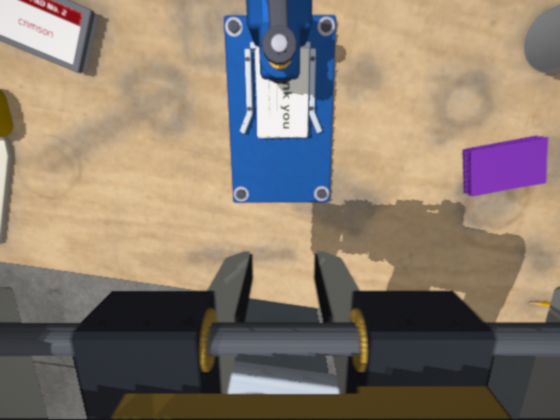

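View pics/s5.png

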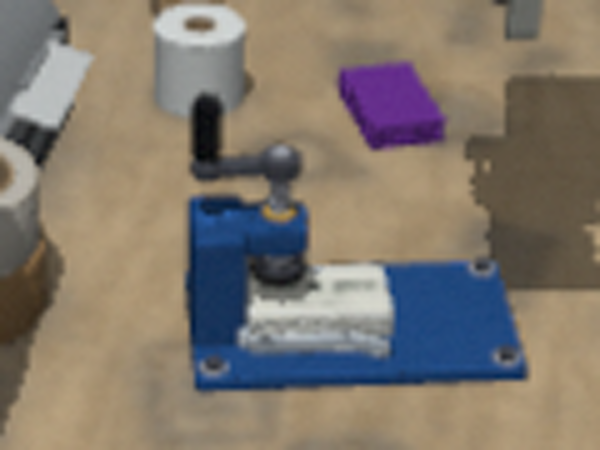

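The wrist view shows the stack square under the pad with its rear edge at row 137. The side crop shows the knob centre at about (207,128) and the crank pointing back, with the pad a little above the cards. I'll work out the knob position from both views.

```bash
python3 - <<'E'
from h import *
from scipy.optimize import least_squares
c=robot.read_camera("side"); t=robot.read_camera("top")
f=lambda x,y,s,o:np.array([(x+.5)/s-.5+o[0],(y+.5)/s-.5+o[1]])
s1=f(207,97,5,(225,190)); t1=f(123,35,6,(220,190))
p=least_squares(lambda p:np.r_[proj(c,p)-s1,proj(t,p)-t1],[.61,.05,.17]).x; print("knob top",p)
a=np.radians(9.43); r=np.array([[np.cos(a),-np.sin(a)],[np.sin(a),np.cos(a)]]); k=r.T@(p[:2]-[.571,.0438]); print(k,np.hypot(*k),np.degrees(np.arctan2(-k[1],k[0])))
E
python3 st.py
python3 -m pendant '[[[0.6,4.5,-0.1,0,0],[0.6,4.5,-0.2,0,0],[0.6,4.5,-0.2,0,0],[0.6,4.3,0,0,0],[0.6,0,0,0,0],[0.6,0,0,0,0]]]'; python3 st.py
```

```text
knob top [0.61481865 0.05494564 0.17337507]
[0.04505264 0.00381567] 0.045213933192798546 -4.841029403630289
t 14.55 yaw 9.44 loc mm [-137.3    0.2] z 215.4 Floc [0.4 0.5] -0.6 op 0.046026080052064655 0.0
t: 15.15
tool_pos: [0.6101, 0.0558, 0.2131]
orientation: [-3.13, -0.259, 0.01]
force: [-0.5, -0.4, 0.3]
opening: 0.0558
gripper_force: 0.0
t 15.15 yaw 9.47 loc mm [40.5  5.4] z 213.1 Floc [-0.6 -0.3] 0.3 op 0.05577116117773647 0.0
```

```bash

python3 -m pendant '[[[0.6,0.45,0.15,1.5,0],[0.6,0,0,2.5,0],[0.6,0,0,2,0],[0.6,0,0,0.7,0],[0.1,0,0,0,0],[0.1,0,0,0,0],[0.1,0,0,0,0],[0.1,0,0,0,0]]]' 25
python3 -m pendant '[[[0.1,0,0,0,0],[0.1,0,0,0,0],[0.1,0,0,0,0]]]'; python3 st.py
```

```text
t: 15.95
tool_pos: [0.6167, 0.0549, 0.1516]
orientation: [3.131, 0.259, 0.004]
force: [0.1, 1.1, -0.2]
opening: 0.0283
gripper_force: 0.0
t: 16.25
tool_pos: [0.6163, 0.0553, 0.1509]
orientation: [-3.13, -0.259, -0.002]
force: [-1.6, 2.3, 4.3]
opening: 0.0174
gripper_force: 25.0
t 16.25 yaw 9.46 loc mm [46.6  3.9] z 150.9 Floc [-1.2  2.6] 4.3 op 0.017364203892192776 25.001124143600464
```

```bash

python3 -m pendant '[[[0.1,0,0.785,0.056,0],[0.1,-0.136,0.772,0.056,0],[0.1,-0.268,0.737,0.056,0]]]'; python3 st.py
python3 -m pendant '[[[0.1,0,0,0,0]]]'>/dev/null; python3 st.py
```

```text
t: 16.55
tool_pos: [0.6155, 0.0329, 0.1491]
orientation: [-3.129, -0.26, 0.0]
force: [-4.8, 7.1, 6.4]
opening: 0.0175
gripper_force: 25.0
t 16.55 yaw 9.5 loc mm [ 42.1 -18. ] z 149.1 Floc [-3.6  7.8] 6.4 op 0.017481923869829767 25.01177430152893
t 16.65 yaw 9.45 loc mm [ 41.6 -18.9] z 149.0 Floc [-3.7  4.6] 6.2 op 0.0173956707943091 25.005188584327698
```

```bash
cat >> st.py <<'E'
q=np.arctan2(-p[1],p[0]); F=r.T@s['force'][:2]
print("q",np.degrees(q).round(1),"rad mm",np.hypot(*p).round(4)*1e3,"Ftan",(F@[np.sin(q),np.cos(q)]).round(2),"Frad",(F@[np.cos(q),-np.sin(q)]).round(2))
E
python3 -m pendant '[[[0.1,-0.44,0.66,0.05,0],[0.1,-0.504,0.601,0.05,0],[0.1,-0.601,0.504,0.05,0],[0.1,-0.680,0.392,0.05,0]]]'>/dev/null; python3 st.py
python3 -m pendant '[[[0.1,-0.737,0.268,0.05,0],[0.1,-0.772,0.136,0.05,0]]]'>/dev/null; python3 st.py
```

```text
t 17.05 yaw 9.5 loc mm [ 20.4 -39. ] z 147.0 Floc [ 2.6 11.6] 3.2 op 0.01761567844260748 25.01284897327423
q 62.5 rad mm 44.0 Ftan 7.7 Frad -9.07
t 17.25 yaw 9.5 loc mm [  5.7 -42.9] z 146.0 Floc [ 5.8 11.2] 1.7 op 0.017475732197126188 25.00761866569519
q 82.4 rad mm 43.3 Ftan 7.24 Frad -10.35
```

```bash

python3 -m pendant '[[[0.1,-0.785,-0.06,0.05,0],[0.1,-0.772,-0.18,0.05,0]]]'>/dev/null; python3 st.py
python3 -m pendant '[[[0.1,-0.737,-0.268,0.05,0],[0.1,-0.68,-0.392,0.05,0]]]'>/dev/null; python3 st.py
```

```text
t 17.45 yaw 9.48 loc mm [ -9.4 -41.6] z 145.1 Floc [8.5 4.9] -1.8 op 0.01728446640835705 24.998618960380554
q 102.7 rad mm 42.7 Ftan 7.2 Frad -6.62
t 17.65 yaw 9.46 loc mm [-23.3 -35.6] z 144.0 Floc [9.9 2.8] -3.7 op 0.01719562567073771 24.997910857200623
q 123.2 rad mm 42.6 Ftan 6.76 Frad -7.8
```

```bash
cat > ck.py <<'E'
import runpy,sys; g=runpy.run_path("st.py"); sys.exit(1 if g['F']@[g['np'].sin(g['q']),g['np'].cos(g['q'])]>8.8 else 0)
E
P="python3 -m pendant"
$P '[[[0.1,-0.57,-0.54,0.06,0]]]'>/dev/null; python3 ck.py && $P '[[[0.1,-0.504,-0.601,0.06,0]]]'>/dev/null && python3 ck.py && $P '[[[0.1,-0.39,-0.68,0.06,0]]]'>/dev/null && python3 ck.py && $P '[[[0.1,-0.268,-0.737,0.06,0]]]'>/dev/null && python3 ck.py
```

```text
t 17.75 yaw 9.44 loc mm [-29.2 -30.9] z 143.5 Floc [ 8.5 -1.5] -2.2 op 0.01720941552372484 24.99939054250717
q 133.4 rad mm 42.5 Ftan 7.21 Frad -4.78
t 17.85 yaw 9.43 loc mm [-34.3 -25.3] z 142.9 Floc [ 7.7 -3.1] -1.6 op 0.017813137323703546 24.99947816133499
q 143.5 rad mm 42.6 Ftan 7.12 Frad -4.37
t 17.95 yaw 9.42 loc mm [-38.4 -18.9] z 142.4 Floc [ 5.6 -4.6] -1.5 op 0.017280462614624334 24.99996453523636
q 153.8 rad mm 42.8 Ftan 6.61 Frad -2.97
t 18.05 yaw 9.41 loc mm [-41.3 -11.8] z 141.8 Floc [ 5.  -5.8] 0.5 op 0.017605902719786876 25.000455379486084
q 164.0 rad mm 43.0 Ftan 6.95 Frad -3.26
```

```bash
sed -i 's/8.8/8.2/' ck.py
P="python3 -m pendant"
$P '[[[0.1,-0.136,-0.772,0.055,0]]]'>/dev/null; python3 ck.py && $P '[[[0.1,0,-0.785,0.055,0]]]'>/dev/null && python3 ck.py && $P '[[[0.1,0.136,-0.772,0.055,0]]]'>/dev/null && python3 ck.py && $P '[[[0.1,0.268,-0.737,0.055,0]]]'>/dev/null && python3 ck.py
```

```text
t 18.15 yaw 9.4 loc mm [-43.1  -4.3] z 141.2 Floc [ 1.6 -6.5] 1.6 op 0.017530406203226188 25.00104993581772
q 174.3 rad mm 43.3 Ftan 6.65 Frad -0.92
t 18.25 yaw 9.4 loc mm [-43.5   3.5] z 140.6 Floc [-0.4 -6.3] 4.3 op 0.01746409461517934 25.00148892402649
q -175.4 rad mm 43.6 Ftan 6.27 Frad -0.08
t 18.35 yaw 9.4 loc mm [-42.5  11.4] z 140.1 Floc [-3.2 -5.8] 5.3 op 0.017332439378763012 25.00207006931305
q -165.0 rad mm 44.0 Ftan 6.42 Frad 1.57
t 18.45 yaw 9.41 loc mm [-40.2  19. ] z 139.4 Floc [-5.4 -5.4] 7.2 op 0.017334270129494664 25.002369582653046
q -154.7 rad mm 44.5 Ftan 7.22 Frad 2.61
```

```bash

P="python3 -m pendant"
$P '[[[0.1,0.392,-0.68,0.045,0]]]'>/dev/null; python3 ck.py && $P '[[[0.1,0.504,-0.601,0.045,0]]]'>/dev/null && python3 ck.py && $P '[[[0.1,0.601,-0.504,0.045,0]]]'>/dev/null && python3 ck.py && $P '[[[0.1,0.68,-0.392,0.045,0]]]'>/dev/null && python3 ck.py
```

```text
t 18.55 yaw 9.42 loc mm [-36.5  26.2] z 138.9 Floc [-6.4 -4.1] 7.0 op 0.01744812357199629 25.00228375196457
q -144.4 rad mm 44.900000000000006 Ftan 7.04 Frad 2.83
t 18.65 yaw 9.43 loc mm [-31.7  32.5] z 138.3 Floc [-7.3 -1.7] 6.5 op 0.017304028706275114 25.001887679100037
q -134.3 rad mm 45.400000000000006 Ftan 6.42 Frad 3.91
t 18.75 yaw 9.44 loc mm [-25.8  37.9] z 137.8 Floc [-7.9  0. ] 8.1 op 0.01756903692471574 25.0011545419693
q -124.2 rad mm 45.900000000000006 Ftan 6.52 Frad 4.48
t 18.85 yaw 9.45 loc mm [-19.   42.2] z 137.2 Floc [-7.2  0.4] 6.5 op 0.017472443186975908 25.001114308834076
q -114.2 rad mm 46.300000000000004 Ftan 6.38 Frad 3.33
```

```bash

P="python3 -m pendant"
$P '[[[0.1,0.737,-0.268,0.045,0]]]'>/dev/null; python3 ck.py && $P '[[[0.1,0.772,-0.136,0.045,0]]]'>/dev/null && python3 ck.py && $P '[[[0.1,0.785,0,0.045,0]]]'>/dev/null && python3 ck.py && $P '[[[0.1,0.772,0.136,0.045,0]]]'>/dev/null && python3 ck.py
```

```text
t 18.95 yaw 9.46 loc mm [-11.6  45.2] z 136.7 Floc [-7.5  1.8] 6.1 op 0.017635149442781318 25.000999867916107
q -104.4 rad mm 46.699999999999996 Ftan 6.79 Frad 3.57
t 19.05 yaw 9.47 loc mm [-3.8 46.9] z 136.1 Floc [-7.3  3.1] 6.3 op 0.017357002402667927 25.000914931297302
q -94.7 rad mm 47.0 Ftan 7.03 Frad 3.69
t 19.15 yaw 9.48 loc mm [ 4.1 47.1] z 135.6 Floc [-5.3  4.6] 4.3 op 0.017647390888697843 25.001220703125
q -85.0 rad mm 47.300000000000004 Ftan 5.71 Frad 4.07
t 19.25 yaw 9.49 loc mm [12. 46.] z 135.1 Floc [-4.5  4.8] 4.3 op 0.01739426007192313 25.001375377178192
q -75.4 rad mm 47.5 Ftan 5.52 Frad 3.54
```

```bash
sed -i 's/^q=np.arctan2(-p\[1\],p\[0\])/p=p-[.0015,.0018]; q=np.arctan2(-p[1],p[0])/' st.py
P="python3 -m pendant"
$P '[[[0.1,0.737,0.268,0.05,0]]]'>/dev/null; python3 ck.py && $P '[[[0.1,0.68,0.392,0.05,0]]]'>/dev/null && python3 ck.py && $P '[[[0.1,0.601,0.504,0.05,0]]]'>/dev/null && python3 ck.py && $P '[[[0.1,0.504,0.601,0.05,0]]]'>/dev/null && python3 ck.py
```

```text
t 19.35 yaw 9.5 loc mm [19.5 43.4] z 134.5 Floc [-4.3  5.9] 2.9 op 0.017300070629643876 25.001508593559265
q -66.6 rad mm 45.400000000000006 Ftan 6.29 Frad 3.74
t 19.45 yaw 9.5 loc mm [26.5 39.6] z 134.0 Floc [-3.4  6. ] 2.6 op 0.01734850750598367 25.001667737960815
q -56.6 rad mm 45.3 Ftan 6.21 Frad 3.15
t 19.55 yaw 9.51 loc mm [32.6 34.7] z 133.4 Floc [-3.7  8.7] 2.8 op 0.017718296861699782 25.00229984521866
q -46.6 rad mm 45.3 Ftan 8.65 Frad 3.8
```

```bash
python3 -m pendant '[[[0.1,0.265,0.289,0.025,0]]]'>/dev/null; python3 ck.py
```

```text
t 19.65 yaw 9.49 loc mm [35.5 31.7] z 133.2 Floc [-2.7  8.4] 2.9 op 0.017713742230967233 25.003598928451538
q -41.3 rad mm 45.199999999999996 Ftan 8.14 Frad 3.51
```

```bash
python3 -m pendant '[[[0.1,0.239,0.311,0.025,0]]]'>/dev/null; python3 ck.py; python3 -m pendant '[[[0.1,0,0,0,0]]]'>/dev/null; python3 ck.py
python3 -c "
from h import *
c=robot.read_camera('side'); cv2.imwrite('pics/s6.png',cv2.resize(c['img'][190:280,225:345],None,fx=5,fy=5,interpolation=cv2.INTER_CUBIC))"
```

```text
t 19.75 yaw 9.5 loc mm [37.7 28.9] z 133.0 Floc [-3.  10.5] 2.6 op 0.017342506535231124 25.00349521636963
q -36.9 rad mm 45.199999999999996 Ftan 10.2 Frad 3.88
t 19.85 yaw 9.48 loc mm [37.9 28.6] z 133.0 Floc [-0.4  7.4] 1.5 op 0.01748676294203881 25.00158816576004
q -36.4 rad mm 45.199999999999996 Ftan 6.16 Frad 4.05
```

View pics/s6.png

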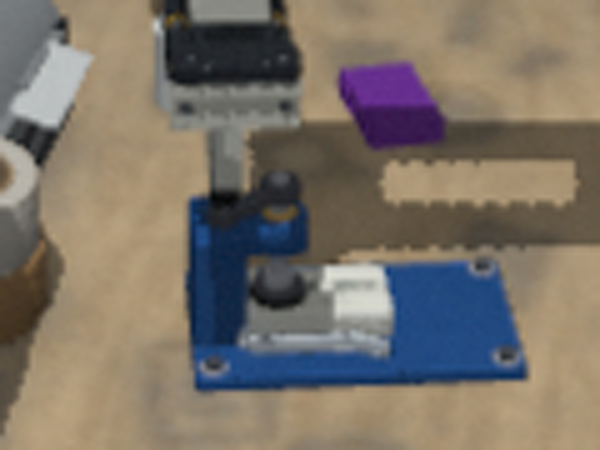

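The side crop shows the pad resting on the cards. The crank force is about 3 to 4 N over free running, and the angle past touch gives 30–56 N, so it is snug. I release and retreat.

```bash
python3 -m pendant '[[[0.5,0,0,0,0],[0.5,0,0,0,0],[0.5,0,0,0,0],[0.5,0,0,-2,0],[0.5,0,0,-4,0],[0.5,0,0,-4,0],[0.5,-3,0,-2,0],[0.5,0,0,0,0]]]'; python3 -m pendant '[[[0.5,-4.5,0,0,0],[0.5,-4.5,0,0,0],[0.5,-4.5,0,0,0],[0.5,-4.5,0,0,0],[0.5,0,0,0,0],[0.5,0,0,0,0]]]'
python3 -c "
from h import *
c=robot.read_camera('wrist'); cv2.imwrite('pics/w7.png',c['img'])"
```

```text
t: 20.7
tool_pos: [0.575, 0.0714, 0.2583]
orientation: [3.13, 0.258, 0.011]
force: [1.1, 0.7, 1.0]
opening: 0.0464
gripper_force: 0.0
t: 21.3
tool_pos: [0.3967, 0.042, 0.253]
orientation: [3.131, 0.258, 0.002]
force: [0.5, 0.9, 0.5]
opening: 0.0462
gripper_force: 0.0
```

View pics/w7.png

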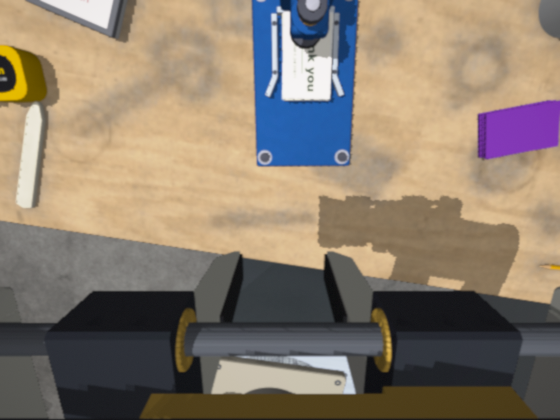

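The cards are still square and home, with their rear edge at row 100 and parallel to the bed front. The arm is clear, so I hand in.

```bash
python3 -c "
from plant import robot
print(robot.close_job())"
```

```text
the job is handed in; nothing more can be done
None
```

The job is handed in at about 21 s: the cards sit square against the back stop, and the pad is snugged to about 30–56 N, estimated from crank feel and angle past touch; the hand-in gave no verdict.

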